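# Close and bolt the hatch of a bench drying chamber

### The job

Close the drying chamber for pumping down: press its ajar round hatch down until the sprung catch clicks over it and holds it, then turn the three black bolt knobs on the hatch clockwise to their end stops. Leave the bottles and the beaker beside the chamber where they stand.

Things in the scene. Friction and masses are not known exactly. Their poses are not given: they have to be found in the camera images.
- chamber: bench drying chamber, fixed to the bench: white desk-shaped box with a light grey front and blue side cheeks, 290 deep, 254 wide, 178 mm high. Origin on the bench under the middle of the hatch; x towards its back, y to its left as seen from the front, z up. The front slopes up towards the back at 25 degrees from level, so it looks up and towards the user; its middle is 120 mm above the bench. The round hatch lies on it
- hatch (a joint): angle of the hatch, rad: 0 = shut on its seal, positive = lower edge lifted; hinged along its upper edge. Starts ajar at 0.24 to 0.40. A lift spring pushes it open (about 3 to 4 N must be pressed on the pad to move it) unless the catch holds it; held by the catch it reads under 0.015
- hatch_pad (a point): middle of the ribbed black press pad, 38 wide, 26 mm up and down, on the lug at the hatch's lower edge; point on the pad's surface. Axes move with the hatch: x up the hatch towards its hinge, y along the hinge, z out of the hatch. The hatch is an aluminium disc of 188 mm diameter with a 78 mm window; hinge axis parallel to y, 204 mm from this point along +x and 8.5 mm below it along z. The catch begins 23 mm from this point along -x when shut
- catch (a joint): angle of the sprung catch, rad: a steel hook, 20 mm wide, with a red thumb tab, standing 31 mm out of the slope at the lower end of the hatch's lug. 0 = at rest; the lug pushes it aside to about 0.15 on its way down, then it snaps back to 0 over the lug. Passing it takes about 10 to 15 N pressed on the pad, in all, over the last 20 mm of the pad's way; then the hatch is solid on its seal
- bolt_top_grip (a point): upper bolt: a black bar knob, 60 mm long, 14 mm wide, 28 mm high, on a 33 mm wide steel collar whose top lies 9 mm above the hatch; its underside 9 mm and its flat top 37 mm above the hatch face. This point: on the bolt's axis, 26 mm above the hatch face, 11 mm below the bar's top. Axes: x along the bar, y across its 14 mm width (grip it there), z along the bolt's axis, out of the hatch. It sits 70 mm up the hatch from the middle
- bolt_left_grip (a point): lower left bolt (chamber's +y side): same knob, point and axes as bolt_top_grip; 35 mm below the hatch's middle, 61 mm to the left
- bolt_right_grip (a point): lower right bolt (chamber's -y side): same knob, point and axes as bolt_top_grip; 35 mm below the hatch's middle, 61 mm to the right
- bolt_top (a joint): turn of the upper bolt, rad: 0 = open (bar up and down the slope), grows as the knob turns clockwise seen from outside the hatch (a turn about minus z of its grip point), solid end stop at 1.45; starts between 0 and 0.2. Friction 0.07 N m; it stays where it is left. A bolt turned before the hatch is shut keeps the hatch from closing
- bolt_left (a joint): turn of the lower left bolt, rad: 0 = open (bar up and down the slope), grows as the knob turns clockwise seen from outside the hatch (a turn about minus z of its grip point), solid end stop at 1.45; starts between 0 and 0.2. Friction 0.07 N m; it stays where it is left. A bolt turned before the hatch is shut keeps the hatch from closing
- bolt_right (a joint): turn of the lower right bolt, rad: 0 = open (bar up and down the slope), grows as the knob turns clockwise seen from outside the hatch (a turn about minus z of its grip point), solid end stop at 1.45; starts between 0 and 0.2. Friction 0.07 N m; it stays where it is left. A bolt turned before the hatch is shut keeps the hatch from closing
- white_bottle: loose white bottle with a dark red band and screw cap, 53 mm diameter, 81 mm high, standing beside the chamber; origin under its middle
- dropper_bottle: loose small bottle with a red rubber bulb, 35 mm diameter, 108 mm high, standing beside the chamber; origin under its middle
- beaker: loose empty glass beaker, 57 mm diameter, 72 mm high, standing beside the chamber; origin under its middle

How it is judged (in metres and radians):
On the way, in this order (a step that is already met when the one before it is completed fails the run):
1. the hatch is pressed shut and the catch has snapped over it (value of joint hatch below 0.02 rad and value of joint catch below 0.05 rad), for 0.2 s.
2. all three bolts are turned clockwise to their end stops (value of joint each of bolt_top, bolt_left, bolt_right above 1.35 rad), for 0.2 s.
At the end, for the whole second after the job is handed in: The hatch is shut (under 0.02 rad) with the catch back at rest over it (under 0.05 rad), and each of the three bolts is turned to within 0.1 rad of its end stop (over 1.35 rad) (all of step 1 and all of step 2); the robot touches nothing.
It fails at once if a bolt is turned home while the hatch is still off its catch (value of joint hatch above 0.05 rad and value of joint any of bolt_top, bolt_left, bolt_right above 0.7 rad).
It fails at once if a bottle or the beaker beside the chamber is shoved more than 30 mm or tipped over (distance of any of white_bottle, dropper_bottle, beaker from where it was at the start of the episode above 0.03 m or angle between any of white_bottle, dropper_bottle, beaker's own z axis and vertical above 0.5 rad).
It also fails if it takes over 66 s, if anything falls off the work surface, if the arm or the gripper's body presses on something with over 40 N, if the wrist force passes 120 N, or if a joint passes its speed limit or range.

### The arm

A 6-joint arm with a two-finger parallel gripper is mounted at the origin on a cart in front of the work surface, level with it; the furniture and walls round the work are solid. World frame = base frame: x ahead of the robot, y to its left, z up, the work surface at z = 0. Lengths are in mm, angles in rad, forces in N, time in s.
With the tool pointing down it reaches from about 375 to 825 mm from the base axis. Payload 5.5 kg.
Tool frame: the origin (TCP) lies between the finger pads; the fingertips stand 11 mm ahead of it and the grasp point (between the pads) lies 8 mm behind it; z points along the fingers, y is the line along which they close (so a half turn about z gives the same grasp; the last joint's range is limited). The gripper opens to 85 mm and grips with 20 to 120 N. Pads are 22 mm wide; open, the fingers measure 114 mm over their backs; the gripper's body (76 mm by 85 mm) begins 54 mm behind the grasp point. The pads swing forward as they close: fully open they stand 13 mm farther back than shut.
Start: joints at [1.236, 0.314, -0.047, 1.21, 0, 1.571], TCP at [197.145, 566.682, 242.299] pointing down, gripper open.
Joint ranges: [-2.67, 2.67], [-0.69, 1.73], [-1.03, 1.25], [-2.08, 2.16], [-1.42, 1.45], [-3.14, 3.14]. Speed limits (rad/s): [2.39, 2.39, 3.01, 3.14, 3.14, 3.14].

### API

Orientations are given as a rotation vector (axis times angle).
In Python, from cell import manip gives the robot as it stands. The module is installed in compiled form; this text tells all that it offers.
- The arm moves only by the tool apply_moves, never from a script. Its argument "series" is a list that holds one entry, the list of rows, each a list of 7 numbers: the closure, from -1 (fully open) to 1 (shut), then the shift along the world's x, y, z in mm, then the turn, a rotation vector about the world's x, y, z in rad. A call has 1 to 20 rows; each row shifts and turns the commanded pose from where the row before left it; what a row does not reach is not made up. A row lasts 1/10 s, in which the tool goes at most 50 mm and 8.59 degrees, less where a joint would pass 70% of its speed; a pose out of reach is approached as far as the arm can. A call with a gripper value outside its range is refused whole. The fingers move at their own pace and stop on an object; the grip force is fixed at half the most. Time passes only in rows, so rows that do not move let the fingers close. It gives the time, the measured TCP pose, the force, the opening and the grip force at its end, in the units of the state.
- manip.observe(): the state, without advancing time (a new reading comes with each control period).
- manip.grab_frame(name): name is "side" or "top" or "wrist"; returns a dict with "img" (420x560x3 uint8, red, green, blue), "mtx" (3x3 intrinsics, pixels), "k1" (the pictures are not rectified: a ray, as slopes to the right and down, at radius r is drawn at 1 + k1 r^2 times it, then the intrinsics apply), "R" (3x3) and "t" (3): a world point X has camera coordinates R X + t. Camera axes: x right, y down, z forward; pixel columns grow to the right and rows downward; lengths in mm; the calibration is good to about 2 mm. A picture is of the moment at which its call begins. There is no depth.
- manip.job_done(): hands the job in; it is judged then, once.
The state is a dict: "time_s": time; "joint_positions": joint angles; "joint_vel": joint speeds; "effort": joint torques, N m; "tcp_pos": TCP position; "orientation": TCP orientation; "wrist_force": force on the tool from outside, world axes, zero at the start; "wrist_torque": the same for the moment, N m; "gripper_width": finger opening in mm; "grip_force": force on a finger pad.
Only numpy, scipy, OpenCV 4.12 (cv2) and the standard library are available. Lean on these libraries where they do the work, as an engineer would, in place of code of your own. Each camera call takes 0.05 s, during which the arm holds its last target. There are 200 camera calls.

## Working session

There is one attempt and no reset: what is moved stays moved. The work goes in short steps, Python scripts to look and compute and a tool call to move; the robot and the scene stay as the last step left them, time stands still between calls to the robot, and variables do not carry over. Pictures are saved under pics/ and viewed, at most 10 in all, crops included, and the job is handed in when it is done.

Besides the shell and the picture viewer there is one more tool, called by a JSON object that holds its "api" and its "payload". apply_moves: Moves the arm, as the interface text tells. Its arguments: {"type":"object","properties":{"series":{"type":"array"}},"required":["series"]}

```bash
mkdir -p pics; python3 - <<'E'
from cell import manip
import cv2,numpy as np,pickle
s=manip.observe();print(s)
d={}
for n in("side","top","wrist"):
    f=manip.grab_frame(n);d[n]=f;cv2.imwrite(f"pics/a_{n}.png",f["img"][:,:,::-1]);print(n,f["mtx"],f["k1"],f["R"],f["t"])
pickle.dump(d,open("a.pkl","wb"))
a=[cv2.imread(f"pics/a_{n}.png") for n in("side","top")]
E
```

```text
{'time_s': 0.0, 'joint_positions': array([ 1.23600546e+00,  3.14229036e-01, -4.80730104e-02,  1.21018540e+00,
        1.39514081e-05,  1.57079124e+00]), 'joint_vel': array([-1.70540155e-04,  2.17270964e-04, -6.09295215e-04,  1.55396975e-03,
       -1.65914959e-03, -5.96281997e-05]), 'effort': array([ 2.77484258e-03, -5.39591253e+01,  3.39749408e+01,  1.93604972e-02,
       -2.40996309e-05, -1.86629251e-06]), 'tcp_pos': array([196.9577319 , 566.16847883, 241.43539301]), 'orientation': array([-5.23378408e-01, -3.09738855e+00,  2.61536715e-03]), 'wrist_force': array([ 0.48701753, -0.04897353,  0.26786289]), 'wrist_torque': array([-0.01072863, -0.03018026,  0.05643806]), 'grip_force': 0.0, 'gripper_width': 85.61427258722009}
side [[389.53725975   0.         281.11973045]
 [  0.         389.53725975 214.85457139]
 [  0.           0.           1.        ]] -0.07644485220666537 [[-0.91585657 -0.40103964 -0.0193378 ]
 [-0.23347386  0.57113194 -0.78695506]
 [ 0.3266446  -0.71622309 -0.61670722]] [617.35553659 162.23664804 855.97618687]
top [[467.92738624   0.         270.65654235]
 [  0.         467.92738624 207.87994868]
 [  0.           0.           1.        ]] -0.061777618857217234 [[ 2.20245601e-02 -9.99747818e-01  4.38403705e-03]
 [-9.86449513e-01 -2.24442820e-02 -1.62522654e-01]
 [ 1.62580065e-01 -7.45141252e-04 -9.86695073e-01]] [143.81324646 632.49688516 875.46531162]
wrist [[343.00109505   0.         285.49833926]
 [  0.         343.00109505 211.5062277 ]
 [  0.           0.           1.        ]] -0.06169934896774992 [[ 3.28655935e-01  9.44449600e-01 -4.78076079e-04]
 [ 9.02904348e-01 -3.14050175e-01  2.93489738e-01]
 [ 2.77036125e-01 -9.68888012e-02 -9.55962105e-01]] [-599.18896098  -38.79623332  378.24639153]
```

View pics/a_side.png

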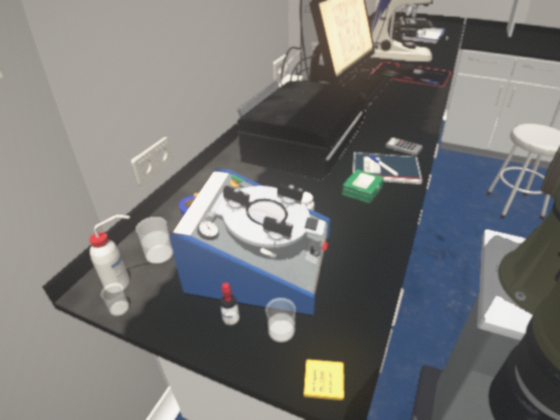

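View pics/a_top.png

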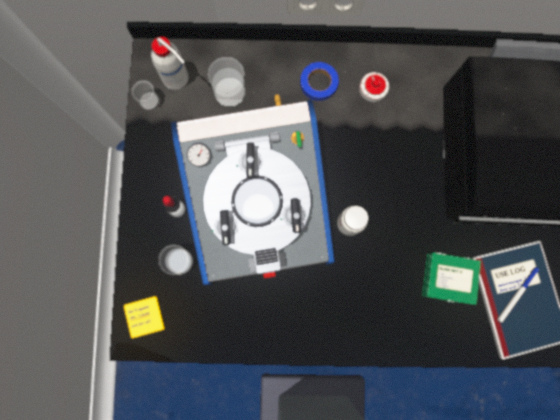

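The top view shows the chamber with pad about (266,260), red tab (269,275), and knobs top (251,158), right (297,214), left (227,227). In the side view the same things are pad (315,227), tab (325,246), and knobs (235,196), (290,193), (277,227). I'll enlarge both crops to read exact pixels.

```bash
python3 - <<'E'
import cv2,numpy as np
s=cv2.imread("pics/a_side.png")[165:315,170:340];t=cv2.imread("pics/a_top.png")[95:290,165:345]
A=cv2.resize(s,None,fx=2.3,fy=2.3,interpolation=cv2.INTER_CUBIC);B=cv2.resize(t,None,fx=2.2,fy=2.2,interpolation=cv2.INTER_CUBIC)
H=max(A.shape[0],B.shape[0]);o=np.zeros((H,A.shape[1]+B.shape[1],3),np.uint8);o[:A.shape[0],:A.shape[1]]=A;o[:B.shape[0],A.shape[1]:]=B
cv2.imwrite("pics/b.png",o);print(o.shape,A.shape)
E
```

```text
(429, 787, 3) (345, 391, 3)
```

View pics/b.png

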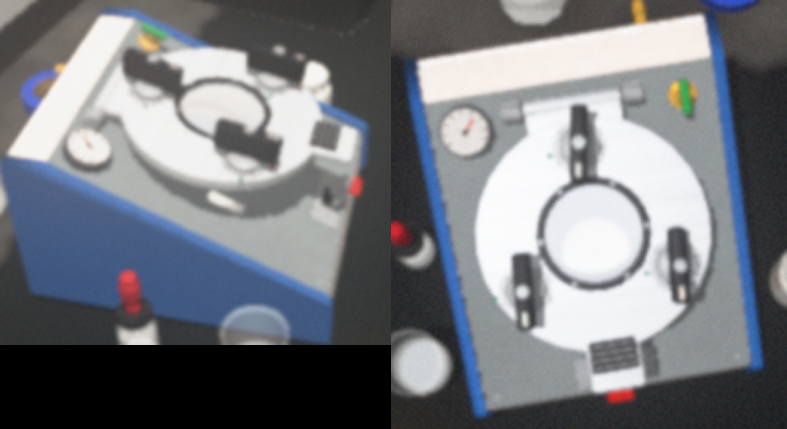

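```bash
cat > h.py <<'E'
import cv2,numpy as np
def ray(f,p):
    d=np.array([f["k1"],0,0,0,0.])
    u=cv2.undistortPoints(np.array([[p]],float),f["mtx"],d)[0,0]
    R=f["R"];return -R.T@f["t"],R.T@np.r_[u,1]/np.linalg.norm(np.r_[u,1])
def tri(rs):
    A=0;b=0
    for c,d in rs:
        P=np.eye(3)-np.outer(d,d);A=A+P;b=b+P@c
    X=np.linalg.solve(A,b);return X,[np.linalg.norm((np.eye(3)-np.outer(d,d))@(X-c)) for c,d in rs]
def plane(r,z):
    c,d=r;return c+d*(z-c[2])/d[2]
def proj(f,X):
    c=f["R"]@X+f["t"];x=c[:2]/c[2];x=x*(1+f["k1"]*(x@x));return f["mtx"][:2,:2]@x+f["mtx"][:2,2]
E
python3 - <<'E'
import pickle;from h import *
d=pickle.load(open("a.pkl","rb"))
S=lambda x,y:ray(d["side"],(x/2.3+169.7,y/2.3+164.7));T=lambda x,y:ray(d["top"],((x-391)/2.2+164.7,y/2.2+94.7))
for n,a,b in[("pad",(328,135),(613,356)),("backL",(8,155),(412,62)),("backR",(108,10),(713,15)),("frontL",(330,300),(481,412)),("frontR",(366,127),(757,365)),("top",(155,65),(579,143)),("left",(250,138),(523,291)),("right",(277,62),(680,264)),("tab",(356,187),(621,396))]:
    X,e=tri([S(*a),T(*b)]);print(n,X.round(1),np.round(e,1))
E
```

```text
pad [527.1 164.9 146.6] [0.1 0.1]
backL [755.5 331.1 179.7] [0.4 0.4]
backR [802.7  90.  175.2] [0.3 0.3]
frontL [480.9 279.   62.4] [0.1 0.1]
frontR [526.9  39.3  62.5] [0.1 0.1]
top [685.6 194.3 202.2] [0.1 0.1]
left [573.2 234.8 182. ] [0. 0.]
right [598.  114.6 176.9] [0.4 0.4]
tab [498.1 158.1  86.2] [1. 1.]
```

```bash
cat >> h.py <<'E'
from scipy.spatial.transform import Rotation as Ro
YAW=0.19;TH=np.radians(25)
eu=np.array([np.cos(YAW),np.sin(YAW),0]);ev=np.array([-np.sin(YAW),np.cos(YAW),0]);ez=np.array([0,0,1.])
def frame(th=TH):  # hatch axes x up, y, z out
    return np.c_[np.cos(th)*eu+np.sin(th)*ez, ev, -np.sin(th)*eu+np.cos(th)*ez]
def tool(th=TH,turn=0):  # tool rotation; turn clockwise (about -n)
    F=frame(th);z=-F[:,2];y=ev;M=np.c_[np.cross(y,z),y,z]
    return Ro.from_rotvec(z*turn)*Ro.from_matrix(M)
def delta(obs,pos,rot):
    return pos-obs["tcp_pos"],(rot*Ro.from_rotvec(obs["orientation"]).inv()).as_rotvec()
E
python3 - <<'E'
from h import *;from cell import manip
o=manip.observe();z=-frame()[:,2]
p=np.array([527.1,164.9,146.6])
dp,dr=delta(o,p-51*z,tool());print(z,dp,dr,dp/16,dr/16)
E
```

```text
[ 0.41501292  0.07981522 -0.90630779] [ 308.92857085 -405.47198966  -48.80932786] [-0.03063127 -0.44025012  0.51666614] [ 19.30803568 -25.34199935  -3.05058299] [-0.00191445 -0.02751563  0.03229163]
```

{"api": "apply_moves", "payload": {"series": [[[1,22,-29,0,-0.002,-0.0315,0.037],[1,22,-29,0,-0.002,-0.0315,0.037],[1,22,-29,0,-0.002,-0.0315,0.037],[1,22,-29,0,-0.002,-0.0315,0.037],[1,22,-29,0,-0.002,-0.0315,0.037],[1,22,-29,0,-0.002,-0.0315,0.037],[1,22,-29,0,-0.002,-0.0315,0.037],[1,22,-29,0,-0.002,-0.0315,0.037],[1,22,-29,0,-0.002,-0.0315,0.037],[1,22,-29,0,-0.002,-0.0315,0.037],[1,22,-29,0,-0.002,-0.0315,0.037],[1,22,-29,0,-0.002,-0.0315,0.037],[1,22,-29,0,-0.002,-0.0315,0.037],[1,22,-29,0,-0.002,-0.0315,0.037],[1,0,0,-25,0,0,0],[1,0,0,0,0,0,0],[1,0,0,0,0,0,0]]]}}

```text
time_s: 1.85
tcp_pos: [504.3, 160.5, 216.8]
orientation: [-0.259, 2.696, 0.062]
wrist_force: [1.0, 0.8, 0.4]
gripper_width: -0.2
grip_force: 0.0
```

```bash
python3 - <<'E'
from h import *;from cell import manip
import pickle
o=manip.observe();print(o["time_s"],o["tcp_pos"],o["joint_positions"],o["wrist_force"])
z=-frame()[:,2]
print(delta(o,np.array([527.1,164.9,146.6])-51*z,tool()))
f=manip.grab_frame("wrist");pickle.dump(f,open("w1.pkl","wb"));cv2.imwrite("pics/w1.png",f["img"][:,:,::-1])
tip=o["tcp_pos"]+11*Ro.from_rotvec(o["orientation"]).as_matrix()[:,2]
print(proj(f,tip),proj(f,np.array([527.1,164.9,146.6])))
E
```

```text
1.85 [504.34125169 160.51385211 216.75023894] [ 0.3450506  -0.13976541 -0.70574073  0.57405743 -0.06111228  0.14001128] [1.03049815 0.76390347 0.36271705]
(array([  1.59308925,   0.31557178, -23.9285418 ]), array([-0.00296861, -0.00213931, -0.00240164]))
[287.07569336 275.43106775] [286.11876748 216.17957423]
```

View pics/w1.png

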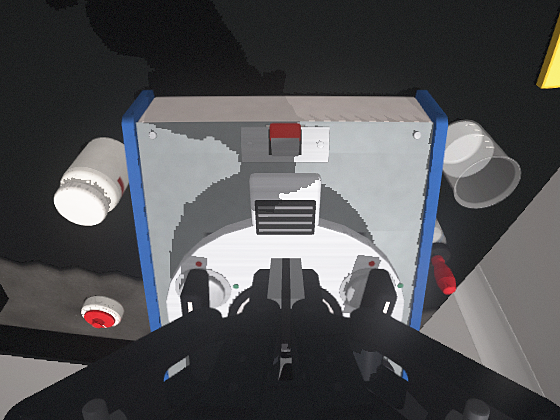

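The wrist view puts the pad at (286,217), exactly where my estimate projects it, with the catch at (286,138). Next is moving in and pressing.

{"api": "apply_moves", "payload": {"series": [[[1,1,0,-12,0,0,0],[1,0.6,0.3,-12,0,0,0],[1,4,0.8,-9,0,0,0],[1,4,0.8,-9,0,0,0],[1,4,0.8,-9,0,0,0],[1,4,0.8,-9,0,0,0],[1,0.6,0.1,-3,0,0,0],[1,0.6,0.1,-3,0,0,0],[1,0.6,0.1,-3,0,0,0],[1,1,0.2,-3,0,0,0],[1,1,0.2,-3,0,0,0],[1,1,0.2,-3,0,0,0],[1,1,0.2,-3,0,0,0],[1,0,0,0,0,0,0]]]}}

```text
time_s: 3.3
tcp_pos: [528.5, 165.1, 135.8]
orientation: [-0.259, 2.694, 0.062]
wrist_force: [-0.2, 0.0, 0.4]
gripper_width: -0.1
grip_force: 0.0
```

```bash
python3 - <<'E'
from h import *;from cell import manip
o=manip.observe();print(o["wrist_force"],o["tcp_pos"])
w=manip.grab_frame("wrist")["img"];s=manip.grab_frame("side")["img"][165:290,200:380]
o=np.zeros((420,800,3),np.uint8);o[:,:400]=w[:,100:500];s=cv2.resize(s,(400,278),interpolation=cv2.INTER_CUBIC);o[:278,400:]=s
cv2.imwrite("pics/c.png",o[:,:,::-1])
E
```

```text
[-0.18677828  0.0079943   0.38401697] [528.53204957 165.07715261 135.82627295]
```

View pics/c.png

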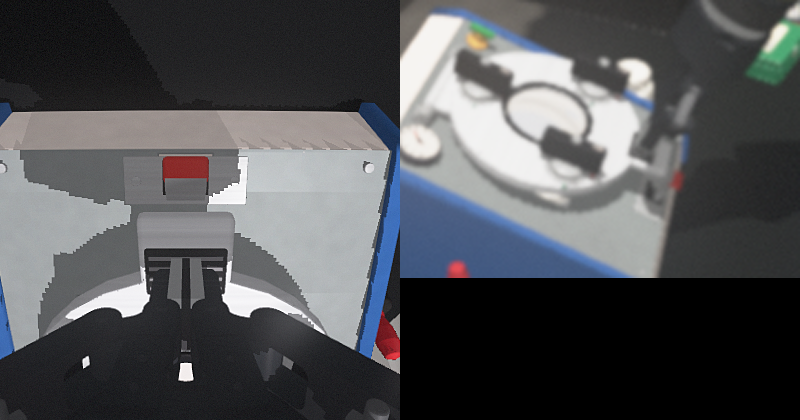

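{"api": "apply_moves", "payload": {"series": [[[1,1,0.2,-3,0,0,0],[1,1,0.2,-3,0,0,0],[1,0,0,0,0,0,0]]]}}

```text
time_s: 3.7
tcp_pos: [530.8, 165.6, 130.1]
orientation: [-0.259, 2.694, 0.062]
wrist_force: [0.2, 0.7, 0.6]
gripper_width: 0.0
grip_force: 0.1
```

```bash
python3 - <<'E'
from h import *;from cell import manip
import pickle
d=pickle.load(open("a.pkl","rb"))
a=d["side"]["img"][165:290,200:380]
b=manip.grab_frame("side")["img"][165:290,200:380]
o=np.hstack([cv2.resize(i,(400,278),interpolation=cv2.INTER_CUBIC) for i in(a,b)])
cv2.imwrite("pics/d.png",o[:,:,::-1])
E
```

```text
(no output)
```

View pics/d.png

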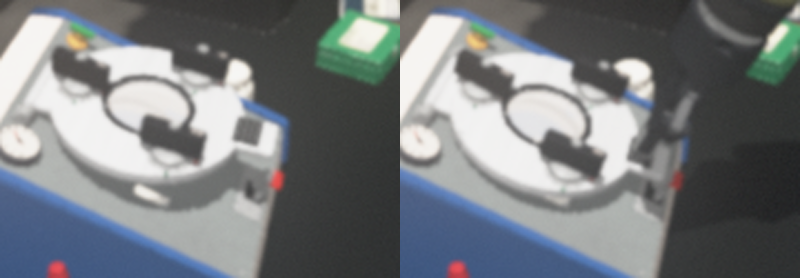

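The side comparison shows the knobs and rim have dropped about 12 px, so the hatch is following the finger down. Continuing the press.

{"api": "apply_moves", "payload": {"series": [[[1,0.8,0.1,-2,0,0,0],[1,0.8,0.1,-2,0,0,0],[1,0.8,0.1,-2,0,0,0],[1,0.8,0.1,-2,0,0,0],[1,0,0,0,0,0,0]]]}}

```text
time_s: 4.25
tcp_pos: [533.6, 166.1, 121.8]
orientation: [-0.259, 2.695, 0.062]
wrist_force: [-1.0, 0.4, 1.3]
gripper_width: 0.2
grip_force: 0.3
```

{"api": "apply_moves", "payload": {"series": [[[1,0.8,0.1,-2,0,0,0],[1,0.8,0.1,-2,0,0,0],[1,0.8,0.1,-2,0,0,0],[1,0,0,0,0,0,0]]]}}

```text
time_s: 4.65
tcp_pos: [535.9, 166.4, 116.0]
orientation: [-0.259, 2.694, 0.063]
wrist_force: [-4.8, -0.3, 2.0]
gripper_width: -0.0
grip_force: 1.8
```

{"api": "apply_moves", "payload": {"series": [[[1,0.7,0.1,-1.5,0,0,0],[1,0.7,0.1,-1.5,0,0,0],[1,0,0,0,0,0,0]]]}}

```text
time_s: 4.95
tcp_pos: [537.3, 166.7, 113.0]
orientation: [-0.259, 2.695, 0.063]
wrist_force: [-2.7, 0.5, 1.6]
gripper_width: -0.1
grip_force: 1.3
```

{"api": "apply_moves", "payload": {"series": [[[1,0.7,0.1,-1.5,0,0,0],[1,0.7,0.1,-1.5,0,0,0],[1,0,0,0,0,0,0]]]}}

```text
time_s: 5.25
tcp_pos: [538.7, 166.8, 109.9]
orientation: [-0.259, 2.695, 0.063]
wrist_force: [-2.6, 0.6, 1.0]
gripper_width: 0.3
grip_force: 1.1
```

{"api": "apply_moves", "payload": {"series": [[[1,0.7,0.1,-1.5,0,0,0],[1,0.7,0.1,-1.5,0,0,0],[1,0,0,0,0,0,0]]]}}

```text
time_s: 5.55
tcp_pos: [540.2, 167.0, 107.0]
orientation: [-0.259, 2.694, 0.062]
wrist_force: [-1.1, -0.1, 0.6]
gripper_width: 0.0
grip_force: 0.5
```

```bash
python3 - <<'E'
from h import *;from cell import manip
w=manip.grab_frame("wrist")["img"][90:330,150:430];s=manip.grab_frame("side")["img"][165:290,200:380]
o=np.zeros((400,800,3),np.uint8);o[:343,:400]=cv2.resize(w,(400,343));o[:278,400:]=cv2.resize(s,(400,278),interpolation=cv2.INTER_CUBIC)
cv2.imwrite("pics/e.png",o[:,:,::-1])
E
```

```text
(no output)
```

View pics/e.png

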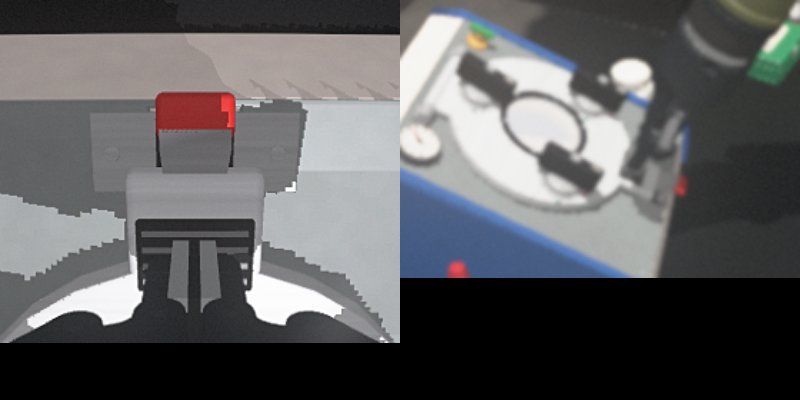

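The finger sits on the pad, and the lug is just reaching the catch. I'll keep pressing.

{"api": "apply_moves", "payload": {"series": [[[1,0.8,0.1,-1.8,0,0,0],[1,0.8,0.1,-1.8,0,0,0],[1,0,0,0,0,0,0]]]}}

```text
time_s: 5.95
tcp_pos: [542.6, 167.2, 104.3]
orientation: [-0.259, 2.693, 0.062]
wrist_force: [-7.0, -1.5, 9.8]
gripper_width: -0.3
grip_force: 5.8
```

{"api": "apply_moves", "payload": {"series": [[[1,0.8,0.1,-1.8,0,0,0],[1,0.8,0.1,-1.8,0,0,0],[1,0,0,0,0,0,0]]]}}

```text
time_s: 6.25
tcp_pos: [543.6, 167.5, 101.9]
orientation: [-0.259, 2.692, 0.063]
wrist_force: [-21.7, -4.8, 31.4]
gripper_width: -0.1
grip_force: 19.2
```

{"api": "apply_moves", "payload": {"series": [[[1,0.8,0.1,-1.8,0,0,0],[1,0.8,0.1,-1.8,0,0,0],[1,0,0,0,0,0,0]]]}}

```text
time_s: 6.55
tcp_pos: [544.7, 167.6, 99.5]
orientation: [-0.259, 2.692, 0.063]
wrist_force: [-39.3, -8.7, 52.2]
gripper_width: 0.2
grip_force: 32.4
```

{"api": "apply_moves", "payload": {"series": [[[1,-1.5,-0.3,3.5,0,0,0],[1,-1.5,-0.3,3.5,0,0,0],[1,-4,-0.8,9,0,0,0],[1,-8,-1.6,18,0,0,0],[1,-12,-2.4,27,0,0,0],[1,-12,-2.4,27,0,0,0],[1,0,0,0,0,0,0],[1,0,0,0,0,0,0]]]}}

```text
time_s: 7.35
tcp_pos: [506.9, 160.0, 185.5]
orientation: [-0.259, 2.692, 0.063]
wrist_force: [0.0, 0.4, -0.6]
gripper_width: 0.3
grip_force: 0.0
```

```bash
python3 - <<'E'
from h import *;from cell import manip
import pickle
o=manip.observe();print(o["tcp_pos"],o["wrist_force"],o["time_s"])
d={n:manip.grab_frame(n) for n in("wrist","side","top")};pickle.dump(d,open("b.pkl","wb"))
o=np.zeros((600,800,3),np.uint8);o[:420,:450]=d["wrist"]["img"][:,60:510]
s=d["side"]["img"][165:290,200:340];o[:313,450:]=cv2.resize(s,(350,313),interpolation=cv2.INTER_CUBIC)
s=d["top"]["img"][140:285,195:320];o[313:600,450:700]=cv2.resize(s,(250,290),interpolation=cv2.INTER_CUBIC)[:287]
cv2.imwrite("pics/f.png",o[:,:,::-1])
E
```

```text
[506.92495104 159.98220027 185.4763576 ] [ 0.02174107  0.38866639 -0.61548854] 7.35
```

View pics/f.png

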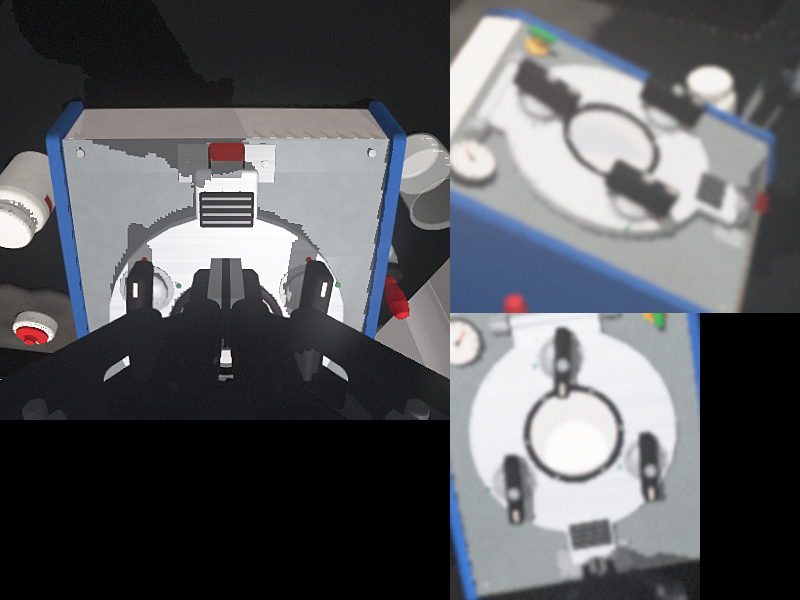

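The hatch stays down and the red-tabbed hook now covers the end of the lug (wrist view, about (286,165)). It is shut and caught. Next I'll locate the knobs with the hatch closed.

```bash
python3 - <<'E'
import pickle;from h import *
d=pickle.load(open("b.pkl","rb"))
S=lambda x,y:ray(d["side"],((x-450)/2.5+199.7,y/2.5+164.7));T=lambda x,y:ray(d["top"],((x-450)/2+194.8,(y-313)/2+139.8));W=lambda x,y:ray(d["wrist"],(x+60,y))
F=frame();P={}
for n,r in[("pad",[S(712,190),T(590,534),W(227,209)]),("top",[S(545,86),T(561,366)]),("left",[S(640,186),T(513,493)]),("right",[S(673,101),T(649,470)])]:
    X,e=tri(r);P[n]=X;print(n,X.round(1),np.round(e,1))
for n in("top","left","right"):print(n,"minus pad in hatch axes",(F.T@(P[n]-P["pad"])).round(1))
# middle from knobs
off={"top":(70,0,37),"left":(-35,61,37),"right":(-35,-61,37)}
M=[P[n]-F@np.array(off[n],float) for n in off];print(np.round(M,1))
M=np.mean(M,0);print(M.round(1))
for n in off:print(n,[proj(d[c],M+F@np.array(off[n],float)).round(1) for c in("side","top")])
E
```

```text
pad [542.2 167.4  94.6] [0.5 0.5 0.2]
top [681.1 195.7 187.6] [3.3 3.3]
left [575.9 236.6 144.2] [3.2 3.2]
right [598.7 116.1 140.5] [2.2 2.2]
top minus pad in hatch axes [167.8   1.5  24.3]
left minus pad in hatch axes [62.8 61.5 25.4]
right minus pad in hatch axes [ 60.9 -61.   22.2]
[[634.2 186.6 124.4]
 [633.9 185.6 125.5]
 [633.7 185.  121.7]]
[633.9 185.7 123.9]
top [array([239.6, 199.4]), array([250.2, 164.8])]
left [array([277.3, 240. ]), array([225.8, 228.2])]
right [array([289.6, 204.6]), array([293.6, 216.8])]
```

```bash
python3 - <<'E'
from h import *;from cell import manip
o=manip.observe();M=np.array([633.9,185.7,123.9]);F=frame()
print("now in hatch frame",F.T@(o["tcp_pos"]-M))
for n,p in{"left":(-35,61),"right":(-35,-61),"top":(70,0)}.items():
    for h in(71,26):print(n,h,(M+F@np.array([*p,h],float)).round(1))
dp,dr=delta(o,M+F@np.array([-35,61,71.]),tool(turn=0.1));print(dp,dr)
print("n",F[:,2],"x",F[:,0])
E
```

```text
now in hatch frame [-93.52626492  -1.49441905 109.00260792]
left 71 [561.8 233.9 173.5]
left 26 [580.4 237.5 132.7]
right 71 [584.8 114.1 173.5]
right 26 [603.5 117.7 132.7]
top 71 [666.7 192.  217.8]
top 26 [685.4 195.6 177. ]
[56.05721018 74.42057702 -9.70779113] [ 0.03860253  0.00625523 -0.09293606]
n [-0.41501292 -0.07981522  0.90630779] x [0.88999809 0.17116429 0.42261826]
```

{"api": "apply_moves", "payload": {"series": [[[0,14,18.6,-2.4,0.01,0.0015,-0.023],[0,14,18.6,-2.4,0.01,0.0015,-0.023],[0,14,18.6,-2.4,0.01,0.0015,-0.023],[0,14,18.6,-2.4,0.01,0.0015,-0.023],[0,0,0,0,0,0,0],[0,0,0,0,0,0,0]]]}}

```text
time_s: 8.1
tcp_pos: [561.4, 233.9, 173.0]
orientation: [-0.124, 2.706, 0.088]
wrist_force: [-0.2, -0.0, -0.8]
gripper_width: 42.6
grip_force: 0.0
```

```bash
python3 - <<'E'
from h import *;from cell import manip
import pickle
o=manip.observe();print(o["tcp_pos"],o["wrist_force"],o["gripper_width"])
f=manip.grab_frame("wrist");pickle.dump((o,f),open("w2.pkl","wb"))
i=f["img"].copy()
M=np.array([633.9,185.7,123.9]);F=frame()
for p in[(-35,61),(-35,-61),(-98,0)]:
    print(proj(f,M+F@np.array([*p,37.])))
tz=Ro.from_rotvec(o["orientation"]).as_matrix()
for k in(0,45):print(proj(f,o["tcp_pos"]+k*tz[:,2]))
cv2.imwrite("pics/g.png",i[:,:,::-1])
E
```

```text
[561.38107324 233.90535922 173.02361686] [-0.18052969 -0.01388733 -0.81439362] 42.62210237738291
[286.67835623 255.73212907]
[ 65.38835176 274.84527004]
[147.41043231 147.00897429]
[287.03795976 287.25656984]
[286.61707623 246.37523593]
```

View pics/g.png

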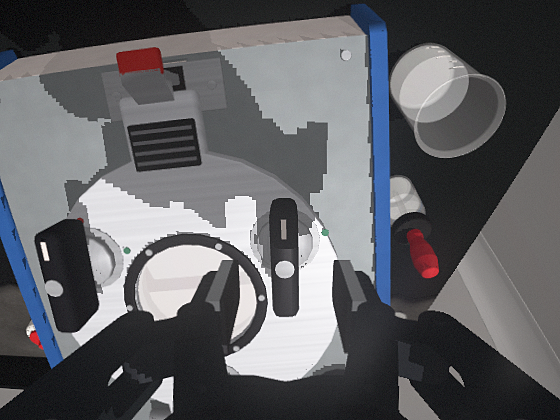

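The left knob's bar is centred at (285,257), against a predicted (287,256), so the fit is good. I'll descend and grip.

{"api": "apply_moves", "payload": {"series": [[[0,3.8,0.7,-8.1,0,0,0],[0,3.8,0.7,-8.1,0,0,0],[0,3.8,0.7,-8.1,0,0,0],[0,3.8,0.7,-8.1,0,0,0],[0,3.8,0.7,-8.1,0,0,0],[0,0,0,0,0,0,0],[0,0,0,0,0,0,0]]]}}

```text
time_s: 8.85
tcp_pos: [581.0, 237.5, 133.9]
orientation: [-0.123, 2.704, 0.089]
wrist_force: [0.4, 0.2, -0.5]
gripper_width: 42.6
grip_force: 0.0
```

{"api": "apply_moves", "payload": {"series": [[[1,0,0,0,0,0,0],[1,0,0,0,0,0,0],[1,0,0,0,0,0,0],[1,0,0,0,0,0,0],[1,0,0,0,0,0,0],[1,0,0,0,0,0,0]]]}}

```text
time_s: 9.45
tcp_pos: [581.2, 237.0, 136.4]
orientation: [-0.122, 2.702, 0.088]
wrist_force: [-11.8, -5.7, 16.7]
gripper_width: 13.0
grip_force: 92.2
```

{"api": "apply_moves", "payload": {"series": [[[0,0,0,0,0,0,0],[0,-2,-0.4,4.5,0,0,0],[0,0,0,0,0,0,0],[1,0,0,0,0,0,0],[1,0,0,0,0,0,0],[1,0,0,0,0,0,0],[1,0,0,0,0,0,0],[1,0,0,0,0,0,0]]]}}

```text
time_s: 10.25
tcp_pos: [579.1, 236.7, 138.7]
orientation: [-0.122, 2.704, 0.088]
wrist_force: [-1.2, -3.6, 2.1]
gripper_width: 12.9
grip_force: 61.3
```

```bash
python3 - <<'E'
from h import *;from cell import manip
o=manip.observe();z=-frame()[:,2]
print((tool().inv()*Ro.from_rotvec(o["orientation"])).as_rotvec(),o["wrist_force"],o["wrist_torque"],o["joint_positions"])
print(z*0.12)
E
```

```text
[-0.00073285 -0.00210192  0.09989834] [-1.20209384 -3.64277874  2.13024555] [-0.7036569   0.36981468 -0.28790147] [ 0.44189268  0.1309336  -0.63600143  0.3774502  -0.10540237  0.32881274]
[ 0.04980155  0.00957783 -0.10875693]
```

{"api": "apply_moves", "payload": {"series": [[[1,0,0,0,0.05,0.0096,-0.1088],[1,0,0,0,0.05,0.0096,-0.1088],[1,0,0,0,0.05,0.0096,-0.1088],[1,0,0,0,0.05,0.0096,-0.1088],[1,0,0,0,0.05,0.0096,-0.1088],[1,0,0,0,0.05,0.0096,-0.1088]]]}}

```text
time_s: 10.85
tcp_pos: [579.1, 236.8, 138.7]
orientation: [0.857, 2.605, 0.297]
wrist_force: [-0.7, -3.4, 3.0]
gripper_width: 13.1
grip_force: 61.2
```

{"api": "apply_moves", "payload": {"series": [[[1,0,0,0,0.05,0.0096,-0.1088],[1,0,0,0,0.05,0.0096,-0.1088],[1,0,0,0,0.05,0.0096,-0.1088],[1,0,0,0,0.05,0.0096,-0.1088],[1,0,0,0,0.05,0.0096,-0.1088],[1,0,0,0,0,0,0]]]}}

```text
time_s: 11.45
tcp_pos: [579.2, 236.9, 138.8]
orientation: [1.619, 2.286, 0.45]
wrist_force: [-0.2, -3.7, 1.4]
gripper_width: 13.2
grip_force: 61.2
```

```bash
cat > st.py <<'E'
from h import *;from cell import manip
o=manip.observe();z=-frame()[:,2]
print((tool().inv()*Ro.from_rotvec(o["orientation"])).as_rotvec(),o["wrist_force"],"torque about -n",o["wrist_torque"]@z,o["joint_positions"][5],o["time_s"])
E
python3 st.py
```

```text
[-8.90241072e-04 -3.99224152e-03  1.42171454e+00] [-0.17233762 -3.72277062  1.35030165] torque about -n 0.06712583965925291 1.6522136851041165 11.45
```

{"api": "apply_moves", "payload": {"series": [[[1,0,0,0,0.0166,0.0032,-0.0363],[1,0,0,0,0.0166,0.0032,-0.0363],[1,0,0,0,0,0,0],[1,0,0,0,0,0,0]]]}}

```text
time_s: 11.85
tcp_pos: [579.2, 236.9, 138.8]
orientation: [1.71, 2.231, 0.467]
wrist_force: [0.2, -4.8, 0.5]
gripper_width: 12.7
grip_force: 64.5
```

```bash
python3 st.py
```

```text
[-8.05778707e-04 -4.32354427e-03  1.49746669e+00] [ 0.18913765 -4.8192097   0.47595672] torque about -n -1.1967242699612832 1.728264780914781 11.85
```

{"api": "apply_moves", "payload": {"series": [[[0,0,0,0,0,0,0],[0,0,0,0,0,0,0],[0,-4.2,-0.8,9,0,0,0],[0,-6.2,-1.2,13.6,0,0,0],[0,-8.3,-1.6,18.2,0,0,0],[0,1.83,-10,0,-0.0486,-0.0093,0.106],[0,1.83,-10,0,-0.0486,-0.0093,0.106],[0,1.83,-10,0,-0.0486,-0.0093,0.106],[0,1.83,-10,0,-0.0486,-0.0093,0.106],[0,1.83,-10,0,-0.0486,-0.0093,0.106],[0,1.83,-10,0,-0.0486,-0.0093,0.106],[0,1.83,-10,0,-0.0486,-0.0093,0.106],[0,1.83,-10,0,-0.0486,-0.0093,0.106],[0,1.83,-10,0,-0.0486,-0.0093,0.106],[0,1.83,-10,0,-0.0486,-0.0093,0.106],[0,1.83,-10,0,-0.0486,-0.0093,0.106],[0,1.83,-10,0,-0.0486,-0.0093,0.106],[0,0,0,0,0,0,0],[0,0,0,0,0,0,0]]]}}

```text
time_s: 13.75
tcp_pos: [582.4, 113.9, 180.2]
orientation: [-0.122, 2.704, 0.091]
wrist_force: [-0.3, 0.6, -0.1]
gripper_width: 42.8
grip_force: 0.0
```

```bash
python3 st.py; python3 - <<'E'
from h import *;from cell import manip
o=manip.observe();f=manip.grab_frame("wrist");print(delta(o,np.array([601,117.2,138.2]),tool(turn=0.1)))
M=np.array([633.9,185.7,123.9]);F=frame()
for p in[(-35,61),(-35,-61)]:print(proj(f,M+F@np.array([*p,37.])))
# black bar near predicted right knob
c=proj(f,M+F@np.array([-35,-61,37.]))
cv2.imwrite("pics/h.png",f["img"][:,:,::-1])
E
```

```text
[-0.00302306 -0.00204522  0.1005355 ] [-0.32263479  0.56902395 -0.1314785 ] torque about -n 0.007948532027435829 0.1024266438797259 13.75
(array([ 18.5790077 ,   3.26751769, -42.04706285]), array([-0.00323151,  0.00161154, -0.00074685]))
[507.22065815 225.89422547]
[285.84123401 247.95480799]
```

View pics/h.png

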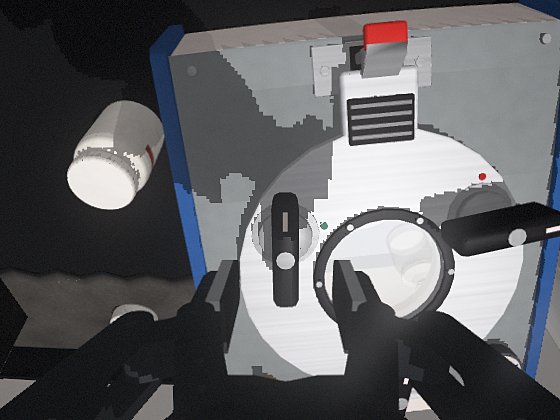

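The left knob is home (bar lying across) and the catch is over the lug. The right knob's bar is centred at (285,249), as predicted, so it gets the same treatment.

{"api": "apply_moves", "payload": {"series": [[[0,3.7,0.7,-8.2,0,0,0],[0,3.7,0.7,-8.2,0,0,0],[0,3.7,0.7,-8.2,0,0,0],[0,3.7,0.7,-8.2,0,0,0],[0,3.7,0.7,-8.2,0,0,0],[0,0,0,0,0,0,0],[1,0,0,0,0,0,0],[1,0,0,0,0,0,0],[1,0,0,0,0,0,0],[1,0,0,0,0,0,0],[1,0,0,0,0,0,0],[1,0,0,0,0,0,0]]]}}

```text
time_s: 15.0
tcp_pos: [601.0, 117.4, 139.1]
orientation: [-0.126, 2.704, 0.09]
wrist_force: [-3.1, 1.0, 3.5]
gripper_width: 13.1
grip_force: 61.2
```

{"api": "apply_moves", "payload": {"series": [[[1,0,0,0,0.05,0.0096,-0.1088],[1,0,0,0,0.05,0.0096,-0.1088]]]}}

```text
time_s: 15.2
tcp_pos: [601.0, 117.6, 139.1]
orientation: [0.205, 2.706, 0.163]
wrist_force: [-3.0, 1.6, 3.5]
gripper_width: 13.0
grip_force: 61.4
```

{"api": "apply_moves", "payload": {"series": [[[1,0,0,0,0.05,0.0096,-0.1088],[1,0,0,0,0.05,0.0096,-0.1088],[1,0,0,0,0.05,0.0096,-0.1088],[1,0,0,0,0.05,0.0096,-0.1088],[1,0,0,0,0.05,0.0096,-0.1088],[1,0,0,0,0.05,0.0096,-0.1088],[1,0,0,0,0.05,0.0096,-0.1088],[1,0,0,0,0.05,0.0096,-0.1088],[1,0,0,0,0.05,0.0096,-0.1088],[1,0,0,0,0.0166,0.0032,-0.0363],[1,0,0,0,0.0166,0.0032,-0.0363],[1,0,0,0,0,0,0],[1,0,0,0,0,0,0]]]}}

```text
time_s: 16.5
tcp_pos: [601.5, 118.3, 139.5]
orientation: [1.707, 2.233, 0.473]
wrist_force: [-0.2, 5.5, 2.0]
gripper_width: 13.1
grip_force: 64.2
```

```bash
python3 st.py
```

```text
[-0.00579995 -0.00308097  1.49600033] [-0.23550437  5.51159918  2.04340421] torque about -n -1.080663201697155 1.4997370528694538 16.5
```

{"api": "apply_moves", "payload": {"series": [[[0,0,0,0,0,0,0],[0,0,0,0,0,0,0],[0,-4.2,-0.8,9,0,0,0],[0,-6.2,-1.2,13.6,0,0,0],[0,-8.3,-1.6,18.2,0,0,0],[0,6.8,6.4,3.6,-0.0467,-0.009,0.102],[0,6.8,6.4,3.6,-0.0467,-0.009,0.102],[0,6.8,6.4,3.6,-0.0467,-0.009,0.102],[0,6.8,6.4,3.6,-0.0467,-0.009,0.102],[0,6.8,6.4,3.6,-0.0467,-0.009,0.102],[0,6.8,6.4,3.6,-0.0467,-0.009,0.102],[0,6.8,6.4,3.6,-0.0467,-0.009,0.102],[0,6.8,6.4,3.6,-0.0467,-0.009,0.102],[0,6.8,6.4,3.6,-0.0467,-0.009,0.102],[0,6.8,6.4,3.6,-0.0467,-0.009,0.102],[0,6.8,6.4,3.6,-0.0467,-0.009,0.102],[0,6.8,6.4,3.6,-0.0467,-0.009,0.102],[0,0,0,0,0,0,0],[0,0,0,0,0,0,0]]]}}

```text
time_s: 18.4
tcp_pos: [663.4, 189.9, 222.7]
orientation: [-0.054, 2.709, 0.107]
wrist_force: [0.1, 0.5, 0.4]
gripper_width: 42.9
grip_force: 0.0
```

```bash
python3 st.py; python3 - <<'E'
from h import *;from cell import manip
o=manip.observe();f=manip.grab_frame("wrist");print(delta(o,np.array([683,195.1,182.4]),tool(turn=0.15)))
M=np.array([633.9,185.7,123.9]);F=frame()
c=proj(f,M+F@np.array([70,0,37.]));print(c)
# dark blob around the predicted bar, between the fingers
g=cv2.cvtColor(f["img"],cv2.COLOR_RGB2GRAY);m=(g<60).astype(np.uint8)
for r in range(int(c[1])-70,int(c[1])+60,10):
    xs=np.where(m[r,200:375])[0]+200;print(r,(xs.min(),xs.max(),len(xs)) if len(xs) else None, end="; ")
E
```

```text
[-0.00345354 -0.00035136  0.15115844] [0.07241039 0.47892372 0.40627137] torque about -n -0.016000226197158986 0.2495364036237886 18.4
(array([ 19.59695456,   5.16620478, -40.33927115]), array([-3.63444421e-03, -7.92542642e-05, -3.92884023e-04]))
[289.32125222 251.71985916]
181 (np.int64(217), np.int64(322), 33); 191 (np.int64(231), np.int64(307), 70); 201 (np.int64(262), np.int64(300), 27); 211 (np.int64(276), np.int64(303), 28); 221 (np.int64(258), np.int64(303), 24); 231 (np.int64(276), np.int64(302), 22); 241 (np.int64(276), np.int64(302), 23); 251 (np.int64(275), np.int64(371), 26); 261 (np.int64(233), np.int64(338), 19); 271 (np.int64(210), np.int64(361), 48); 281 (np.int64(201), np.int64(370), 76); 291 (np.int64(200), np.int64(374), 83); 301 (np.int64(200), np.int64(374), 80);
```

The top bar is centred at column 289, as predicted. Descend, grip and turn.

{"api": "apply_moves", "payload": {"series": [[[0,3.9,1,-8,0,0,0],[0,3.9,1,-8,0,0,0],[0,3.9,1,-8,0,0,0],[0,3.9,1,-8,0,0,0],[0,3.9,1,-8,0,0,0],[0,0,0,0,0,0,0],[1,0,0,0,0,0,0],[1,0,0,0,0,0,0],[1,0,0,0,0,0,0],[1,0,0,0,0,0,0],[1,0,0,0,0,0,0],[1,0,0,0,0,0,0]]]}}

```text
time_s: 19.65
tcp_pos: [683.5, 195.1, 183.2]
orientation: [-0.057, 2.708, 0.106]
wrist_force: [-1.9, -3.2, 3.0]
gripper_width: 12.9
grip_force: 60.1
```

{"api": "apply_moves", "payload": {"series": [[[1,0,0,0,0.05,0.0096,-0.1088],[1,0,0,0,0.05,0.0096,-0.1088]]]}}

```text
time_s: 19.85
tcp_pos: [683.5, 195.3, 183.2]
orientation: [0.275, 2.703, 0.179]
wrist_force: [-2.1, -1.9, 3.7]
gripper_width: 13.0
grip_force: 60.1
```

{"api": "apply_moves", "payload": {"series": [[[1,0,0,0,0.05,0.0096,-0.1088],[1,0,0,0,0.05,0.0096,-0.1088],[1,0,0,0,0.05,0.0096,-0.1088],[1,0,0,0,0.05,0.0096,-0.1088],[1,0,0,0,0.05,0.0096,-0.1088],[1,0,0,0,0.05,0.0096,-0.1088],[1,0,0,0,0.05,0.0096,-0.1088],[1,0,0,0,0.05,0.0096,-0.1088],[1,0,0,0,0.05,0.0096,-0.1088],[1,0,0,0,0.0124,0.0024,-0.0272],[1,0,0,0,0,0,0],[1,0,0,0,0,0,0]]]}}

```text
time_s: 21.05
tcp_pos: [683.8, 196.0, 183.5]
orientation: [1.709, 2.231, 0.474]
wrist_force: [-0.4, 0.1, 3.7]
gripper_width: 13.1
grip_force: 64.4
```

```bash
python3 st.py
```

```text
[-0.00641659 -0.00399117  1.49749704] [-0.40619289  0.10182457  3.74940361] torque about -n -1.04751368733489 1.5964104339504799 21.05
```

Stop torque reached on the third knob as well. Release, retract and check the bars.

{"api": "apply_moves", "payload": {"series": [[[0,0,0,0,0,0,0],[0,0,0,0,0,0,0],[0,-4.2,-0.8,9,0,0,0],[0,-6.2,-1.2,13.6,0,0,0],[0,-8.3,-1.6,18.2,0,0,0],[0,-16,-3,36,0,0,0],[0,-40,-8,20,0,0,0],[0,-40,-8,10,0,0,0],[0,-40,-8,0,0,0,0],[0,-40,-8,0,0,0,0],[0,-40,-8,0,0,0,0],[0,-40,-8,0,0,0,0],[0,0,0,0,0,0,0],[0,0,0,0,0,0,0]]]}}

```text
time_s: 22.45
tcp_pos: [408.4, 140.9, 291.3]
orientation: [1.71, 2.228, 0.477]
wrist_force: [0.5, -0.2, 0.6]
gripper_width: 42.6
grip_force: 0.0
```

```bash
python3 st.py; python3 - <<'E'
from h import *;from cell import manip
f=manip.grab_frame("top");cv2.imwrite("pics/i.png",f["img"][:,:,::-1])
M=np.array([633.9,185.7,123.9]);F=frame()
g=cv2.cvtColor(f["img"],cv2.COLOR_RGB2GRAY)
for n,p in{"left":(-35,61),"right":(-35,-61),"top":(70,0)}.items():
    c=proj(f,M+F@np.array([*p,37.]));a=[]
    X0=proj(f,M+F@np.array([p[0],p[1]+10,37.]))-proj(f,M+F@np.array([p[0],p[1]-10,37.]))
    x,y=c.round().astype(int);w=g[y-18:y+19,x-18:x+19]
    k,l,st,ce=cv2.connectedComponentsWithStats((w<70).astype(np.uint8))
    i=1+np.argmax(st[1:,4]);q=np.argwhere(l==i)[:,::-1].astype(np.float32)
    vx,vy,*_=cv2.fitLine(q,cv2.DIST_L2,0,.01,.01).ravel()
    print(n,c.round(),st[i],"bar dir deg",np.degrees(np.arctan(vy/vx)),"hinge dir deg",np.degrees(np.arctan(X0[1]/X0[0])))
E
```

```text
[-0.00821021 -0.00581576  1.49970777] [ 0.47883981 -0.23187158  0.60337161] torque about -n -0.034272957616790604 1.686245009949988 22.45
left [226. 228.] [  4   8  32  16 104] bar dir deg -20.058039 hinge dir deg -9.488021864933899
right [294. 217.] [  3  11  32  12 139] bar dir deg -9.951787 hinge dir deg -9.516104429228173
top [250. 165.] [10 17  1  1  1] bar dir deg 0.0 hinge dir deg -9.30191846469769
```

```bash
python3 - <<'E'
from h import *;from cell import manip
M=np.array([633.9,185.7,123.9]);F=frame()
for cam in("top","side"):
  f=manip.grab_frame(cam);g=cv2.cvtColor(f["img"],cv2.COLOR_RGB2GRAY)
  for n,p in{"left":(-35,61),"right":(-35,-61),"top":(70,0)}.items():
    P=lambda a,b:proj(f,M+F@np.array([p[0]+a,p[1]+b,37.]))
    # mean grey along the bar for trial turns 0..1.6
    r=[np.mean([g[tuple(P(s*np.cos(t),-s*np.sin(t)).round().astype(int)[::-1])] for s in np.r_[-27:-7:4,9:29:4]]) for t in np.arange(0,1.7,.2)]
    print(cam,n,np.round(r).astype(int))
  # hatch pad brightness row position check
f=manip.grab_frame("wrist");print(proj(f,np.array([542.2,167.4,94.6])))
E
```

```text
top left [206 196 181 154 134 101  87  91  71]
top right [194 193 192 183 158 112  97  87  68]
top top [179 176 169 177 162 131  99 114  83]
side left [175 190 193 192 175 141 113 117 113]
side right [156 144 138 130 126 115 103 109 107]
side top [215 208 188 186 161 130 116 113 123]
[320.35856485 179.96167179]
```

In both views all three bars are darkest near 1.4–1.6 rad, which fits the end stops. Handing in.

```bash
python3 -c "
from cell import manip
print(manip.job_done())"
```

```text
the job is handed in; nothing more can be done
None
```

The hatch is shut under its catch, all three bolts are turned to their end stops, the arm is clear, and the job was handed in at about 22.6 s; no verdict was returned.

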